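# Make up a dead weight on the watchmaker's bench scale

## Robot

A 6-joint arm with a two-finger parallel gripper is mounted at the origin on the work surface. World frame = base frame: x ahead of the robot, y to its left, z up, the work surface at z = 0. Lengths are in m, angles in rad, forces in N, time in s.
With the tool pointing down it reaches from about 0.375 to 0.975 m from the base axis. Payload 3.8 kg.
Tool frame: the origin (TCP) lies midway between the tips of the shut fingers; the grasp point (between the pads) lies 19 mm behind it; z points along the fingers, y is the line along which they close (so a half turn about z gives the same grasp; the last joint's range is limited). The gripper opens to 85 mm and grips with 20 to 120 N. Pads are 22 mm wide; open, the fingers measure 114 mm over their backs; the gripper's body (76 mm by 85 mm) begins 54 mm behind the grasp point. The pads swing forward as they close: fully open they stand 13 mm farther back than shut.
Start: joints at [1.188, 0.264, 1.604, -0, 1.274, -0.037], TCP at [0.229, 0.635, 0.231] pointing down, gripper open.
Joint ranges: [-2.63, 2.63], [-0.94, 2.18], [0.31, 2.57], [-1.31, 4.45], [0, 2.66], [-2.55, 2.55]. Speed limits (rad/s): [2.57, 2.57, 3.14, 3.14, 3.14, 3.14].

## Interface

Orientations are given as a rotation vector (axis times angle).
In Python, from workcell import bot gives the robot as it stands.
- The arm moves only by the tool step_arm, never from a script. Its argument "motion" is a list of rows, each a list of 5 numbers: the finger opening in cm, from 0 to 8.54, then the shift along the tool's x, y, z in cm, then the turn about the tool's z in degrees. In form: [[claw, dx, dy, dz, twist], ...]. A call has 1 to 20 rows; each row is the pose to reach, as a shift and turn from the pose commanded when the call began, along the tool's axes at that moment; what a row does not reach only later rows make up. A row lasts 1/10 s, in which the tool goes at most 50 mm and 8.59 degrees, less where a joint would pass 70% of its speed; a pose out of reach is approached as far as the arm can. A call with a gripper value outside its range is refused whole. The fingers move at their own pace and stop on an object; "force" is the grip in N (left out, the last holds). Time passes only in rows, so rows that repeat a pose let the fingers close. It gives the time, the measured TCP pose, the force, the opening and the grip force at its end, in the units of the state.
- bot.read_state(): the state, without advancing time (a new reading comes with each control period).
- bot.read_camera(name): name is "side" or "top" or "wrist"; returns (picture, depth): 480x640x3 uint8, red, green, blue; 480x640 float32, m along the optical axis (not along the pixel's ray), 0 where there is no reading.
- bot.calibration(name): a dict with "mtx" (3x3 intrinsics, pixels), "k1" (the pictures are not rectified: a ray, as slopes to the right and down, at radius r is drawn at 1 + k1 r^2 times it, then the intrinsics apply), "origin" and "orientation" of the camera in the world; the wrist camera has in their place "T_tool_cam" (4x4, takes a point from camera to tool coordinates, whose origin is the TCP and whose axes are the flange's). Camera axes: x right, y up, looking along -z (the intrinsics and any distortion apply to the point x, -y, -z); pixel columns grow to the right and rows downward; lengths in m; the calibration is good to about 2 mm. A picture is of the moment at which its call begins: read the wrist's pose just before it. calibration takes no time and is no camera call.
- bot.finish_job(): hands the job in; it is judged then, once.
The state is a dict: "time": time; "q": joint angles; "joint_vel": joint speeds; "joint_torque": joint torques, N m; "tool_pos": TCP position; "tcp_rot": TCP orientation; "wrist_force": force on the tool from outside, world axes, zero at the start; "torque": the same for the moment, N m; "width": opening from 0.0 (shut) to 1.0 (fully open); "grip_force": force on a finger pad.
Only numpy, scipy, OpenCV 4.12 (cv2) and the standard library are available. Lean on these libraries where they do the work, as an engineer would, in place of code of your own. Each camera call takes 0.05 s, during which the arm holds its last target. There are 200 camera calls.

## Task

Make up the dead weight for glueing a watch crystal: thread the brass ring weights onto the post of the blue bench scale one at a time, feeling for the post, and lower each one gently all the way down before letting it go, until the needle rests in the green sector of the dial. Never press or drop anything so that the needle passes the red mark, and leave the rings you do not need and everything else on the bench where they are.

Things in the scene. Friction and masses are not known exactly. Their poses are not given: they have to be found in the camera images.
- ring1: brass ring weight, a plain flat ring of outer diameter 40 mm, hole diameter 14 mm, height 14 mm, about 120 g (each may differ by 10 %); one of four alike (ring1 to ring4), lying flat on the cutting mat, at least 40 mm clear of its neighbours. Origin: centre of its underside, z up along its axis.
- ring2: brass ring weight, a plain flat ring of outer diameter 40 mm, hole diameter 14 mm, height 14 mm, about 120 g (each may differ by 10 %); one of four alike (ring1 to ring4), lying flat on the cutting mat, at least 40 mm clear of its neighbours. Origin: centre of its underside, z up along its axis.
- ring3: brass ring weight, a plain flat ring of outer diameter 40 mm, hole diameter 14 mm, height 14 mm, about 120 g (each may differ by 10 %); one of four alike (ring1 to ring4), lying flat on the cutting mat, at least 40 mm clear of its neighbours. Origin: centre of its underside, z up along its axis.
- ring4: brass ring weight, a plain flat ring of outer diameter 40 mm, hole diameter 14 mm, height 14 mm, about 120 g (each may differ by 10 %); one of four alike (ring1 to ring4), lying flat on the cutting mat, at least 40 mm clear of its neighbours. Origin: centre of its underside, z up along its axis.
- scale: blue bench spring scale, housing 230 (x) x 140 (y) x 60 mm high, fixed. Origin: centre of its underside, z up, x from the pan end to the dial end. A steel pan (disc, diameter 64 mm, 4 mm thick) stands 62 mm along -x on a sprung stem in a slot along y. From its middle rises an aluminium post, diameter 12 mm, 50 mm high above the pan's top, rim rounded by 1 mm.
- slot_end (a point): point at the -y end of the slot in the housing's top, 60 mm above the bench; axes as the scale's. Pan and post are clamped somewhere along the slot, differently each time: the post's axis stands 3 to 18 mm from this point along +y (0 along x) and does not move sideways. Its exact place is not measured: feel for it with a ring.
- pan_zero (a point): point on the slot's middle line (10.5 mm along +y from slot_end), 99 mm above the bench: the height of the pan's top with the needle at 0; the post's top is then 149 mm above the bench. Both sink straight down 4.9 mm per rad of the needle. The rings fit over the post with 1 mm play all round and stack on the pan. This point is fixed to the housing.
- dial (a point): middle of the round white dial, diameter 110 mm, face up, 64 mm above the bench, 52 mm along the scale's +x. A green sector runs from needle value 2.125 to 2.825, a single red mark lies at 4.5; black ticks every 0.5.
- needle (a joint): red needle, rad: 0 points from the dial's middle to the pan, growing clockwise from above. It shows the whole load on the spring, 1 rad per 200 g (1.96 N), hand pressure included. The pan's hidden weight makes it start at 0.65 to 1.3; each ring adds about 0.6. Green is 2.125 to 2.825 (two or three rings), red mark 4.5, end stop 5.5. It settles within 0.5 s.
- cushion: grey plastic case cushion, a ring of outer diameter 44 mm, hole 30 mm, height 12 mm, lying among the brass rings on the mat; not a weight, to be left alone. Origin: centre of its underside.
- loupe: red eye loupe standing on the bench, diameter 36 mm, 26 mm high, to be left alone. Origin: centre of its underside.
- screwdriver: screwdriver with red handle, 130 mm long, lying on the bench, to be left alone.
- spraycan: small spray can, diameter 52 mm, 90 mm high, standing at the far edge, to be left alone. Origin: centre of its underside.
- blower: blue blower bulb, diameter 54 mm, 85 mm high, standing at the far edge, to be left alone. Origin: centre of its underside.
- partsbin: white open parts bin 90 x 120 x 40 mm high at the far edge, to be left alone. Origin: centre of its underside.
- watchcase: steel watch case, diameter 42 mm, 12 mm high, on a sheet of paper at the left, to be left alone. Origin: centre of its underside.
- mat: dark cutting mat with grid lines, 240 (x) x 290 (y) x 3 mm thick, fixed; the rings lie on it. Origin: centre of its underside.

How it is judged:
By the outcome, as a careful person would: the job done as asked, in the order asked, and still so for the second after the job is handed in, with the robot touching nothing.
It also fails if it takes over 72 s, if anything falls off the work surface, if the arm or the gripper's body presses on something with over 40 N, if the wrist force passes 120 N, or if a joint passes its speed limit or range.

## Working session

There is one attempt and no reset: what is moved stays moved. The work goes in short steps, Python scripts to look and compute and a tool call to move; the robot and the scene stay as the last step left them, time stands still between calls to the robot, and variables do not carry over. Pictures are saved under pics/ and viewed, at most 10 in all, crops included, and the job is handed in when it is done.

Besides the shell and the picture viewer there is one more tool, called after ">>>" as name(argument=value, ...) on one line, values as JSON. step_arm: Moves the arm, as the interface text tells. Its arguments: {"type":"object","properties":{"motion":{"type":"array","items":{"type":"array","items":{"type":"number"}}},"force":{"type":"number"}},"required":["motion"]}

```bash
mkdir -p pics; ls; python3 - <<'E'
from workcell import bot
import cv2,numpy as np
print(bot.read_state())
for n in ("top","side"):
    p,d=bot.read_camera(n); cv2.imwrite(f"pics/{n}0.png",p[:,:,::-1]); np.savez(f"{n}0.npz",p=p,d=d); print(bot.calibration(n))
print(bot.calibration("wrist"))
E
```

```text
pics
{'time': 0.0, 'q': array([ 1.18811754e+00,  2.64759887e-01,  1.60535390e+00, -2.33708279e-05,
        1.27370411e+00, -3.68793181e-02]), 'joint_vel': array([-0.00088072, -0.0009408 ,  0.00156493,  0.00072494,  0.00120144,
        0.00131651]), 'joint_torque': array([ 3.31015026e-04, -5.15122283e+01, -3.67320013e+01,  2.33948167e-04,
        1.30187921e-02, -1.53498871e-05]), 'tool_pos': array([0.22851651, 0.63437408, 0.22996834]), 'tcp_rot': array([-0.54039134, -3.09431669,  0.00342561]), 'wrist_force': array([-0.70876319,  0.51292736,  0.49217921]), 'torque': array([-0.00275696,  0.02278396, -0.03116713]), 'grip_force': 0.0, 'width': 0.9961112304456201}
{'mtx': array([[515.94782086,   0.        , 328.35542685],
       [  0.        , 515.94782086, 231.21603728],
       [  0.        ,   0.        ,   1.        ]]), 'k1': -0.061461948495731285, 'origin': array([0.3582683 , 0.04248355, 1.3975279 ]), 'orientation': array([ 0.13551391, -0.10751549, -1.58372047])}
{'mtx': array([[571.34412348,   0.        , 315.59440065],
       [  0.        , 571.34412348, 235.34856543],
       [  0.        ,   0.        ,   1.        ]]), 'k1': 0.05916408219812932, 'origin': array([0.34977287, 0.91641686, 1.07124526]), 'orientation': array([ 0.13743421, -1.04731838, -2.71394207])}
{'mtx': array([[387.20685853,   0.        , 314.50462454],
       [  0.        , 387.20685853, 243.13186278],
       [  0.        ,   0.        ,   1.        ]]), 'k1': -0.031425713736495706, 'T_tool_cam': array([[-7.18954841e-04,  9.46231902e-01,  3.23488285e-01,
         8.35346872e-02],
       [ 9.99999016e-01,  1.06997478e-03, -9.07266675e-04,
        -5.32941289e-04],
       [-1.20460898e-03,  3.23487315e-01, -9.46231740e-01,
        -1.42929948e-01],
       [ 0.00000000e+00,  0.00000000e+00,  0.00000000e+00,
         1.00000000e+00]])}
```

View pics/top0.png

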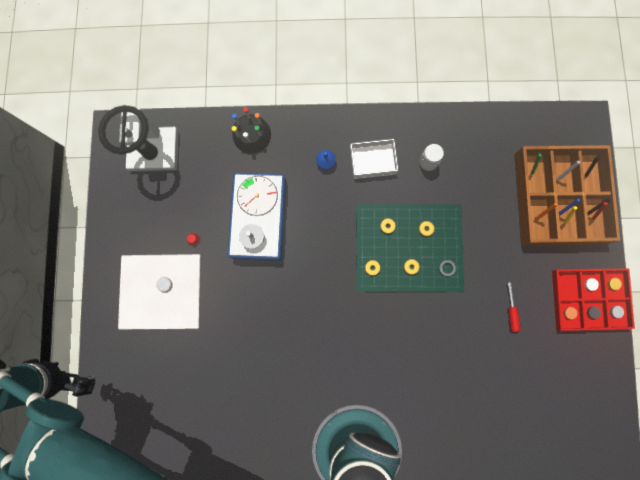

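View pics/side0.png

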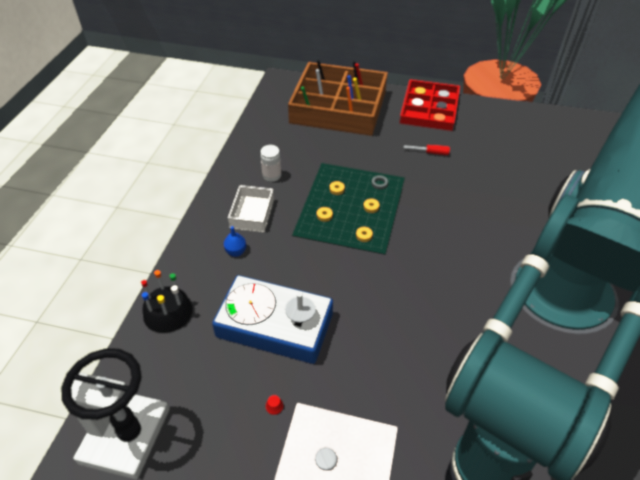

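The top view shows brass rings at (388,226), (427,229), (373,268) and (412,267), and the cushion at (447,268). The scale is at about (257,217), with its dial at (257,195) and the pan and post at (252,237). The side view agrees.

```bash
cat > h.py <<'E'
import numpy as np,cv2
from scipy.spatial.transform import Rotation as R
from workcell import bot
def cam(n,st=None):
    c=bot.calibration(n)
    if n=="wrist":
        T=np.eye(4);T[:3,:3]=R.from_rotvec(st["tcp_rot"]).as_matrix();T[:3,3]=st["tool_pos"];T=T@c["T_tool_cam"]
        return c,T[:3,:3],T[:3,3]
    return c,R.from_rotvec(c["orientation"]).as_matrix(),np.array(c["origin"])
def rays(C,uv):
    c,Rm,o=C; uv=np.asarray(uv,float).reshape(-1,2);K=c["mtx"]
    d=(uv-K[:2,2])/[K[0,0],K[1,1]]; x=d.copy()
    for _ in range(20): x=d/(1+c["k1"]*(x**2).sum(1,keepdims=True))
    return np.c_[x[:,0],-x[:,1],-np.ones(len(x))]@Rm.T
def onplane(C,uv,z):
    r=rays(C,uv); return C[2]+r*((z-C[2][2])/r[:,2:3])
def proj(C,P):
    c,Rm,o=C;q=(np.atleast_2d(P)-o)@Rm; x=np.c_[q[:,0],-q[:,1]]/-q[:,2:3]
    x=x*(1+c["k1"]*(x**2).sum(1,keepdims=True));K=c["mtx"]
    return x*[K[0,0],K[1,1]]+K[:2,2]
def blobs(m,amin=30):
    n,l,s,c=cv2.connectedComponentsWithStats(m.astype(np.uint8)); return [(l==i,s[i],c[i]) for i in range(1,n) if s[i,4]>=amin]
E
python3 - <<'E'
from h import *
for n in("top","side"):
    f=np.load(n+"0.npz");p=f["p"];d=f["d"];C=cam(n)
    hsv=cv2.cvtColor(p,cv2.COLOR_RGB2HSV)
    m=(hsv[...,0]>15)&(hsv[...,0]<32)&(hsv[...,1]>110)&(hsv[...,2]>110)
    for b,s,c in blobs(m,60):
        print(n,c,s[2:],onplane(C,c,.015)[0].round(4))
    # blue housing + top
    m=(hsv[...,0]>100)&(hsv[...,0]<125)&(hsv[...,1]>120)&(hsv[...,2]>60)
    for b,s,c in blobs(m,150): print(n,'blue',c,s)
    # cloud of scale top from depth
    v,u=np.mgrid[:480,:640]; uv=np.c_[u.ravel(),v.ravel()]
    r=rays(C,uv); P=C[2]+r*d.reshape(-1,1)
    ok=(d.ravel()>0)&(P[:,2]>.05)&(P[:,2]<.075)&(np.abs(P[:,0]-.6)<.2)&(np.abs(P[:,1]-.27)<.17)
    Q=P[ok]; print(n,len(Q),Q[:,2].mean(), cv2.minAreaRect(Q[:,:2].astype(np.float32)))
    ok=(d.ravel()>0)&(P[:,2]>.08)&(P[:,2]<.11)&(np.abs(P[:,0]-.6)<.2)&(np.abs(P[:,1]-.27)<.17)
    Q=P[ok]; print(' pan',len(Q),Q.mean(0))
    np.save(n+"P.npy",P)
p=np.load("top0.npz")["p"][165:270,215:300];cv2.imwrite("pics/c1.png",cv2.resize(p[:,:,::-1],None,fx=6,fy=5.7,interpolation=cv2.INTER_CUBIC))
E
```

```text
top [570.29545455 214.29545455] [15 18 88] [ 0.6087 -0.5981  0.015 ]
top [387.57317073 225.55487805] [ 16  16 164] [ 0.5863 -0.0954  0.015 ]
top [426.14705882 228.16470588] [ 15  15 170] [ 0.5773 -0.1997  0.015 ]
top [411.11428571 266.45714286] [ 15  16 175] [ 0.4741 -0.1549  0.015 ]
top [372.21637427 267.4619883 ] [ 15  16 171] [ 0.4732 -0.0506  0.015 ]
top [614.56140351 283.52631579] [ 12  12 114] [ 0.4171 -0.704   0.015 ]
top blue [325.5971223  159.32733813] [317 150  19  19 278]
top 3970 0.0615308758554389 ((0.6138641238212585, 0.2562946677207947), (0.14091797173023224, 0.2308877557516098), 87.06048583984375)
 pan 444 [0.55145693 0.26162615 0.09536268]
side [356.36585366  87.3902439 ] [10 24 82] [ 0.621  -0.6726  0.015 ]
side [336.43902439 186.7195122 ] [ 16  13 164] [ 0.5791 -0.1978  0.015 ]
side [371.02762431 204.38674033] [ 17  14 181] [ 0.4761 -0.1534  0.015 ]
side [324.05       212.89444444] [ 17  13 180] [ 0.5883 -0.0934  0.015 ]
side [363.82 233.06] [ 17  15 200] [ 0.475  -0.0486  0.015 ]
side blue [234.26726058 243.22271715] [223 226  24  31 449]
side blue [271.94411415 340.59750297] [ 213  300  120   63 1682]
side 5226 0.06073035322644292 ((0.6147721409797668, 0.2584172785282135), (0.14236707985401154, 0.22900739312171936), 86.56600189208984)
 pan 571 [0.55313903 0.26655505 0.09469819]
```

View pics/c1.png

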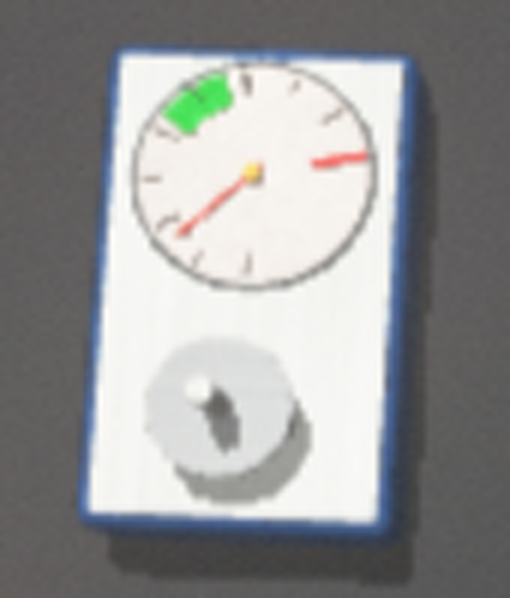

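The crop shows the needle at about 0.95, the red mark at right and the green sector at upper left. The post top is at crop (200,390). I'll move above the post to measure it with the wrist camera.

>>> step_arm(motion=[[8.5,-4.3,-2.4,0.4,-5],[8.5,-8.6,-4.8,0.8,-10],[8.5,-12.9,-7.1,1.2,-17],[8.5,-43,-23.8,4,-17],[8.5,-43,-23.8,4,-17],[8.5,-43,-23.8,4,-17],[8.5,-43,-23.8,4,-17],[8.5,-43,-23.8,4,-17],[8.5,-43,-23.8,4,-17],[8.5,-43,-23.8,4,-17],[8.5,-43,-23.8,4,-17],[8.5,-43,-23.8,4,-17]])

```text
time: 1.3
tool_pos: [0.5528, 0.2643, 0.1905]
tcp_rot: [-0.081, -3.139, 0.0]
wrist_force: [-0.4, 0.6, -0.6]
width: 0.997
grip_force: 0.0
```

```bash
cat >> h.py <<'E'
def snap(tag):
    st=bot.read_state(); p,d=bot.read_camera("wrist"); cv2.imwrite(f"pics/{tag}.png",p[:,:,::-1]); np.savez(tag+".npz",p=p,d=d,pos=st["tool_pos"],rot=st["tcp_rot"],w=st["width"])
    return st,p,d
def info(st=None):
    st=st or bot.read_state(); M=R.from_rotvec(st["tcp_rot"]).as_matrix()
    print("t",round(st["time"],2),"pos",(st["tool_pos"]*1e3).round(1),"xyaw",np.degrees(np.arctan2(M[1,0],M[0,0])).round(1),"tilt",M[2,2].round(4),"F",st["wrist_force"].round(2),"w",round(st["width"],3),"g",round(st["grip_force"],1)); return st,M
def to(P):
    st,M=info(); print("shift cm",(M.T@(np.array(P)-st["tool_pos"])*100).round(2))
E
python3 - <<'E'
from h import *
st,p,d=snap("w1"); info(st)
C=cam("wrist",st); v,u=np.mgrid[:480,:640]
P=C[2]+rays(C,np.c_[u.ravel(),v.ravel()])*d.reshape(-1,1)
ok=(P[:,2]>.135)&(P[:,2]<.155)&(d.ravel()>.1)&(abs(P[:,0]-.55)<.05)&(abs(P[:,1]-.26)<.03)
print(ok.sum(),P[ok].mean(0),P[ok].min(0),P[ok].max(0))
ok=(P[:,2]>.085)&(P[:,2]<.1)&(d.ravel()>.1); print(ok.sum(),P[ok].mean(0),P[ok].min(0),P[ok].max(0))
for n in("top","side"):
    Q=np.load(n+"P.npy"); ok=(Q[:,2]>.13)&(Q[:,2]<.16)&(abs(Q[:,0]-.55)<.05)&(abs(Q[:,1]-.26)<.04);print(n,ok.sum(),Q[ok].mean(0))
E
```

```text
t 1.3 pos [552.8 264.3 190.5] xyaw 177.0 tilt -1.0 F [-0.43  0.58 -0.64] w 0.997 g 0.0
493 [0.5530524  0.26175949 0.14376452] [0.54821566 0.25585521 0.13505115] [0.55997026 0.26744605 0.14743907]
6089 [0.55117728 0.26186729 0.095458  ] [0.52257556 0.22992306 0.09165791] [0.58646713 0.29308941 0.09993821]
top 25 [0.5515222  0.26143125 0.14216933]
side 45 [0.55304838 0.26552598 0.14036178]
```

View pics/w1.png

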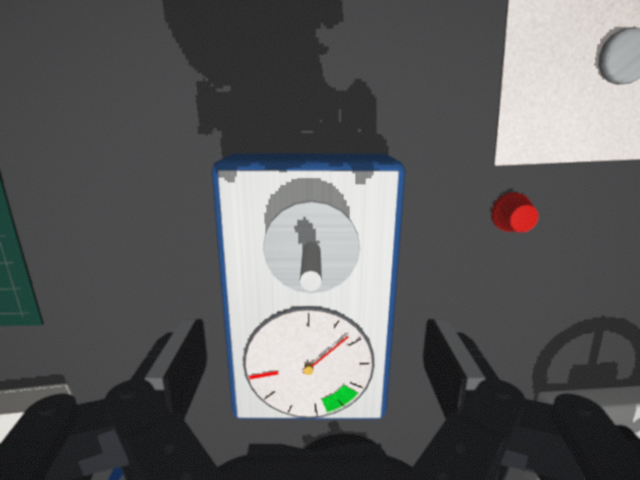

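The wrist view shows the post top at (311,281), the pan, and the needle from dial centre (308,369) to tip (348,336), with the fingers well clear. I'll lower around the post so its top sits where a held ring would be, which cancels the calibration error.

>>> step_arm(motion=[[8.5,0,-0.25,3.5,0],[8.5,0,-0.25,6.3,0],[8.5,0,-0.25,6.3,0],[8.5,0,-0.25,6.3,0]])

```text
time: 1.75
tool_pos: [0.5513, 0.264, 0.1281]
tcp_rot: [-0.074, -3.139, 0.001]
wrist_force: [0.7, -0.6, 0.5]
width: 0.996
grip_force: 0.0
```

```bash
python3 - <<'E'
from h import *
st,p,d=snap("w2"); info(st)
f=np.load("w1.npz");C=cam("wrist",dict(tool_pos=f["pos"],tcp_rot=f["rot"]))
print("w1 post",onplane(C,[311,281],.1443))
D=onplane(C,[308,369],.064)[0];N=onplane(C,[348,336],.065)[0];a=N-D
sx=np.radians(-3);print("dial",D,"needle", (np.pi-(0)) , np.degrees(np.arctan2(a[1],a[0])), ((np.pi+sx)-np.arctan2(a[1],a[0]))%(2*np.pi))
cv2.imwrite("pics/c2.png",cv2.resize(p[250:440,190:440][:,:,::-1],None,fx=3,fy=3))
E
```

```text
t 1.75 pos [551.3 264.  128.1] xyaw 177.3 tilt -1.0 F [ 0.72 -0.62  0.46] w 0.996 g 0.0
w1 post [[0.55498734 0.26192092 0.1443    ]]
dial [0.67096755 0.25237113 0.064     ] needle 3.141592653589793 132.03249985851198 0.7848309338599821
```

View pics/c2.png

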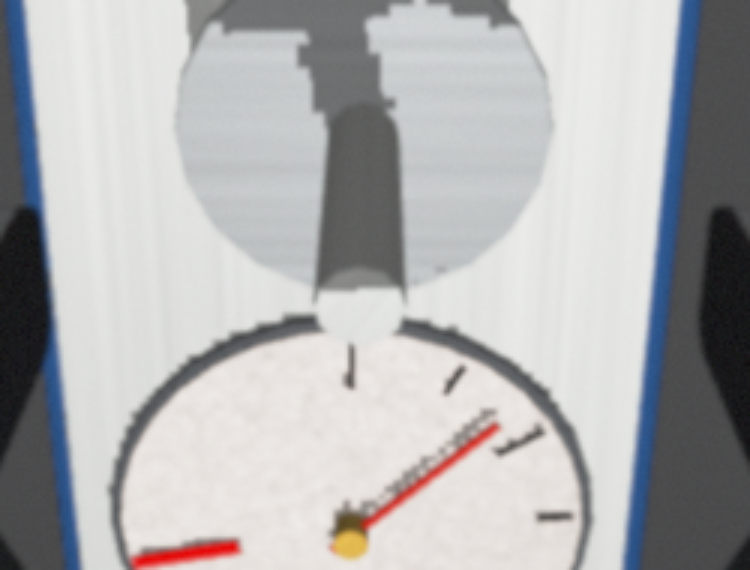

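The crop shows the post top centre at about (360,306), which is full-frame (310,352). The needle is at about 0.85. Next I'll go to the first ring.

>>> step_arm(motion=[[8.5,0,0,-4,0],[8.5,6.3,-31.6,-4,0],[8.5,6.3,-31.6,-4,0],[8.5,6.3,-31.6,-3,0],[8.5,6.3,-31.6,0,0],[8.5,6.3,-31.6,1,0],[8.5,6.3,-31.6,2.8,0],[8.5,6.3,-31.6,2.8,0],[8.5,6.3,-31.6,2.8,0],[8.5,6.3,-31.6,2.8,0],[8.5,6.3,-31.6,2.8,0]])

```text
time: 2.9
tool_pos: [0.4762, -0.049, 0.1024]
tcp_rot: [0.076, 3.137, -0.0]
wrist_force: [0.8, 0.0, -0.6]
width: 0.994
grip_force: 0.0
```

```bash
cat >> h.py <<'E'
def tcam():
    c=bot.calibration("wrist");T=c["T_tool_cam"];return c,T[:3,:3],T[:3,3]
def brass(p):
    h=cv2.cvtColor(p,cv2.COLOR_RGB2HSV); return (h[...,0]>12)&(h[...,0]<35)&(h[...,1]>90)&(h[...,2]>60)
E
python3 - <<'E'
from h import *
T=tcam(); print("post tool",(onplane(T,[310,352],-.0168)*1e3).round(2), "scale/px",(onplane(T,[311,353],-.0168)*1e3).round(2))
st,p,d=snap("w3"); info(st)
for b,s,c in blobs(brass(p),200):
    # outline of top face -> tool plane at ring mid-height
    z=.100-.012
    cs,_=cv2.findContours(b.astype(np.uint8),cv2.RETR_CCOMP,cv2.CHAIN_APPROX_NONE)
    print(s,c,[ (len(q),(onplane(T,q.reshape(-1,2),.100-.017)*1e3).round(1).min(0)[:2],(onplane(T,q.reshape(-1,2),.100-.017)*1e3).round(1).max(0)[:2]) for q in cs if len(q)>15])
E
```

```text
post tool [[ -3.44  -2.14 -16.8 ]] scale/px [[ -3.89  -1.76 -16.8 ]]
t 2.9 pos [476.2 -49.  102.4] xyaw 177.2 tilt -1.0 F [ 0.77  0.01 -0.62] w 0.994 g 0.0
[ 279  214   64   66 1489] [307.34855608 246.07857623] [(181, array([-17.8, -22.3]), array([24.9, 16.8])), (49, array([-0.8, -9.2]), array([9. , 3.7])), (306, array([-15.7, -19.8]), array([20.5, 15.6]))]
[ 116  224   67   64 3238] [149.1278567  255.13001853] [(183, array([ -23.4, -125.5]), array([ 18.8, -82.7])), (38, array([  -6.1, -107.6]), array([  3.3, -99.3]))]
[  87  360   51   43 1278] [109.32472613 378.21126761] [(128, array([-116.1, -164.8]), array([ -79.4, -124.4]))]
[ 230  365   56   55 2447] [258.40375971 392.52390682] [(159, array([-130.5,  -61.2]), array([-83. , -21.3])), (18, array([-107.8,  -43.6]), array([-105.1,  -37.2]))]
```

View pics/w3.png

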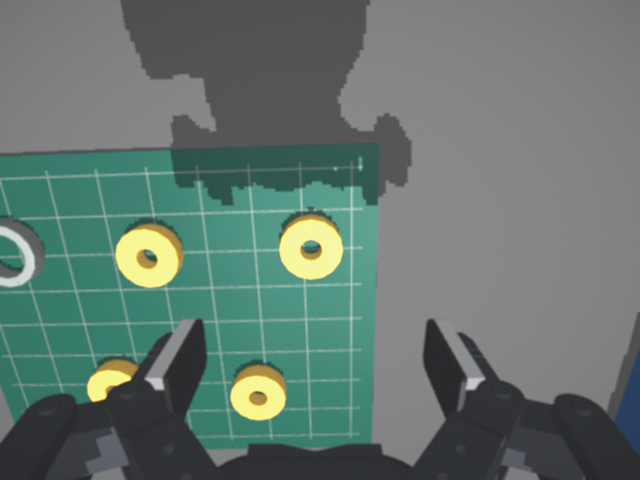

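The picture shows the target ring at (311,247), centred between the fingers, with the others clear. I'll descend and grip.

>>> step_arm(motion=[[6.5,0.2,-0.25,4,0],[6.5,0.2,-0.25,7.5,0],[6.5,0.2,-0.25,9.5,0],[6.5,0.2,-0.25,9.5,0],[3.5,0.2,-0.25,9.5,0],[3.5,0.2,-0.25,9.5,0],[3.5,0.2,-0.25,9.5,0],[3.5,0.2,-0.25,9.5,0],[3.5,0.2,-0.25,9.5,0],[3.5,0.2,-0.25,9.5,0]], force=30)

```text
time: 3.95
tool_pos: [0.4742, -0.0519, 0.0074]
tcp_rot: [0.078, 3.136, 0.0]
wrist_force: [0.2, 3.1, 7.2]
width: 0.449
grip_force: 30.4
```

```bash
python3 - <<'E'
from h import *
st,p,d=snap("w4"); info(st)
cv2.imwrite("pics/c4.png",cv2.resize(p[230:440,180:440][:,:,::-1],None,fx=3,fy=2.8))
E
```

```text
t 3.95 pos [474.2 -51.9   7.4] xyaw 177.2 tilt -1.0 F [0.17 3.13 7.17] w 0.449 g 30.4
```

View pics/c4.png

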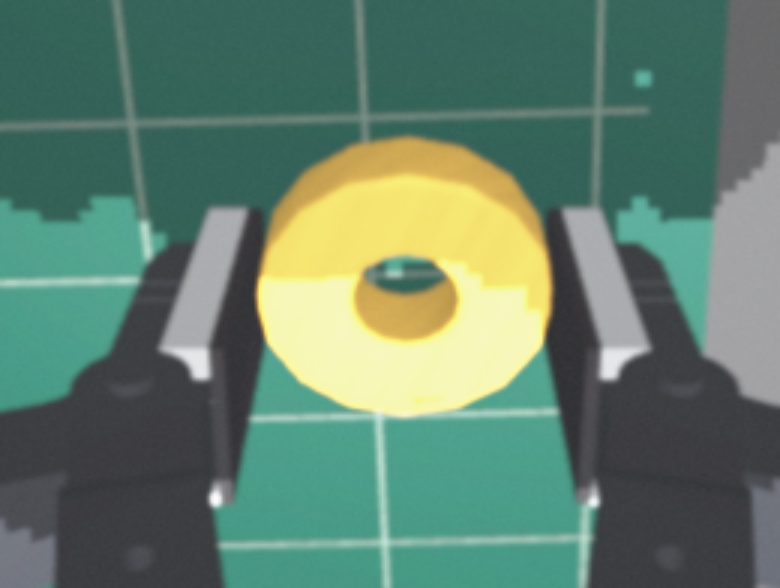

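The crop shows the ring held between the pads with its hole at about (407,300). A 7 N upward force means the fingertips touch the mat, so I'll regrip 3 mm higher and lift.

>>> step_arm(motion=[[5.5,0,0,0,0],[5.5,0,0,-0.3,0],[5.5,0,0,-0.3,0],[3.5,0,0,-0.3,0],[3.5,0,0,-0.3,0],[3.5,0,0,-0.3,0],[3.5,0,0,-0.3,0],[3.5,0,0,-0.3,0],[3.5,0,0,-2,0],[3.5,0,0,-6,0],[3.5,0,0,-10,0],[3.5,0,0,-10,0],[3.5,0,0,-10,0]], force=30)

```text
time: 5.3
tool_pos: [0.4727, -0.0522, 0.1061]
tcp_rot: [0.077, 3.138, -0.001]
wrist_force: [-0.3, -0.6, -1.9]
width: 0.449
grip_force: 30.6
```

```bash
python3 - <<'E'
from h import *
st,p,d=snap("w5"); info(st)
cv2.imwrite("pics/c5.png",cv2.resize(p[260:440,180:440][:,:,::-1],None,fx=3,fy=3,interpolation=cv2.INTER_CUBIC))
# depth map of ring top in tool frame
T=tcam(); b=brass(p); b[:260]=0
v,u=np.nonzero(b&(d>.05)); P=T[2]+rays(T,np.c_[u,v])*d[v,u][:,None]
near=(np.abs(P[:,0])<.03)&(np.abs(P[:,1])<.03)&(P[:,2]<.01);P=P[near]
print(len(P),np.percentile(P[:,2]*1e3,[5,25,50,75,95]).round(1))
E
```

```text
t 5.3 pos [472.7 -52.2 106.1] xyaw 177.2 tilt -1.0 F [-0.34 -0.58 -1.87] w 0.449 g 30.6
7041 [-9.4 -8.7 -8.2 -7.4  0.6]
```

View pics/c5.png

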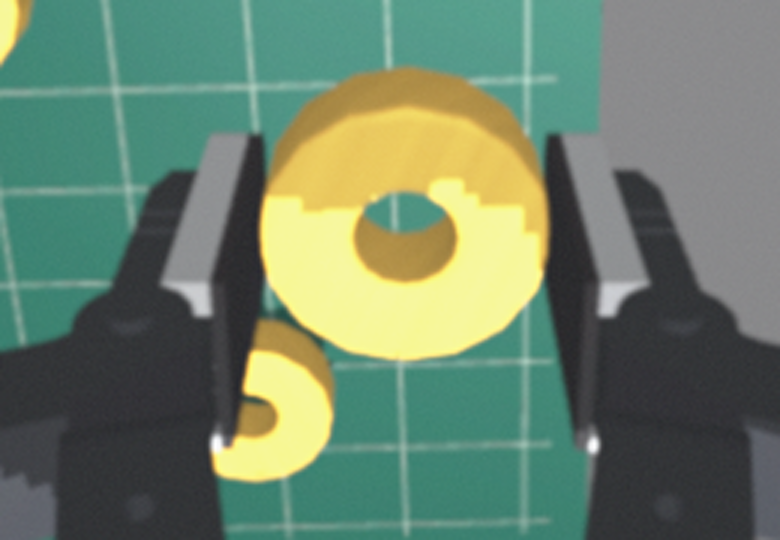

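The lifted ring is held with its hole centre at crop (406,236), which is full-frame (315,339). Now I'll work out its offset to the post.

```bash
python3 - <<'E'
from h import *
T=tcam()
r=onplane(T,[314.9,338.7],-.0085)[0]*100
for pv in (351,352,353):
  p=onplane(T,[310,pv],-.0168)[0]*100
  print(r.round(3),p.round(3),"shift",(np.array([-6.5,31.85])+p[:2]-r[:2]).round(3))
# better fit of hole edge: ellipse of dark/teal boundary; post disc extent
f=np.load("w2.npz")["p"]; g=cv2.cvtColor(f,cv2.COLOR_RGB2GRAY)
for r_ in range(335,370,2): print(r_,g[r_,290:330:2])
E
```

```text
[-0.29  -0.025 -0.85 ] [-0.299 -0.214 -1.68 ] shift [-6.509 31.661]
[-0.29  -0.025 -0.85 ] [-0.344 -0.214 -1.68 ] shift [-6.554 31.661]
[-0.29  -0.025 -0.85 ] [-0.389 -0.214 -1.68 ] shift [-6.599 31.661]
335 [193 192 187 117  88  92  93  95  94  94  96  96  95  94  94  93  90 133
 193 195]
337 [190 190 180 107  89  90  93  94  96  95  96  96  94  94  93  92  93 132
 191 193]
339 [197 198 183 103  88  94  98 102 110 119 118 111 104 100  95  91  90 129
 194 198]
341 [196 200 183  97  89 103 122 131 137 137 136 133 131 126 117  95  90 125
 193 196]
343 [198 193 173  93 103 125 136 137 136 134 133 132 135 134 131 112  94 120
 188 185]
345 [221 211 171 118 130 137 140 138 137 140 158 159 159 157 157 156 144 122
 192 204]
347 [226 223 179 181 204 205 204 202 200 208 224 224 224 223 222 225 219 150
 218 228]
349 [226 223 175 213 229 229 229 226 227 227 228 227 227 226 227 230 228 182
 219 228]
351 [226 223 202 224 229 228 226 225 227 227 226 226 224 226 229 229 227 211
 220 229]
353 [219 217 215 225 227 225 225 225 226 225 227 225 225 228 228 227 227 222
 226 228]
355 [122 118 124 210 225 225 226 225 225 225 224 224 227 229 226 228 224 188
 203 220]
357 [ 76  80  88 182 222 225 225 225 224 224 224 227 227 227 227 226 218 119
  95 106]
359 [ 99  99 103 133 205 223 224 224 224 223 226 227 226 225 226 222 187 107
  97  92]
361 [162 173 188 203 215 223 224 223 223 224 226 226 225 225 226 209 164 144
 120 107]
363 [227 226 231 232 230 227 225 224 216 224 225 225 226 227 233 230 225 226
 220 198]
365 [231 231 229 230 230 230 230 229 162 198 226 226 230 231 234 234 232 231
 231 229]
367 [229 228 228 230 231 230 228 230 146 182 228 228 231 231 231 230 231 232
 229 227]
369 [225 228 228 229 231 231 231 232 148 179 227 229 230 229 230 226 230 234
 230 228]
```

>>> step_arm(motion=[[3.5,0,0,-5,0],[3.5,-2,8,-7,0],[3.5,-6.5,31.7,-7,0],[3.5,-6.5,31.7,-7,0],[3.5,-6.5,31.7,-7,0],[3.5,-6.5,31.7,-7,0],[3.5,-6.5,31.7,-7,0],[3.5,-6.54,31.66,-7,0],[3.5,-6.54,31.66,-6,0],[3.5,-6.54,31.66,-5.2,0],[3.5,-6.54,31.66,-5,0],[3.5,-6.54,31.66,-4.8,0],[3.5,-6.54,31.66,-4.6,0],[3.5,-6.54,31.66,-4.4,0],[3.5,-6.54,31.66,-4.2,0],[3.5,-6.54,31.66,-4,0],[3.5,-6.54,31.66,-3.9,0],[3.5,-6.54,31.66,-3.9,0]])

```text
time: 7.15
tool_pos: [0.5532, 0.2609, 0.1446]
tcp_rot: [0.077, 3.14, 0.0]
wrist_force: [0.8, -1.4, 1.5]
width: 0.448
grip_force: 31.2
```

```bash
cat >> h.py <<'E'
def needle(tag):
    f=np.load(tag+".npz");p=f["p"]; h=cv2.cvtColor(p,cv2.COLOR_RGB2HSV)
    return p,((h[...,0]<8)|(h[...,0]>172))&(h[...,1]>120)&(h[...,2]>90)
E
python3 - <<'E'
from h import *
st,p,d=snap("w6"); info(st)
for i in range(2): print(bot.read_state()["wrist_force"].round(2))
top,_=bot.read_camera("top"); a=cv2.resize(top[165:270,215:300],None,fx=5,fy=5,interpolation=cv2.INTER_CUBIC)
b=cv2.resize(p[240:480,160:460],None,fx=1.2,fy=1.2)[:,:,:]
W=np.zeros((525,800,3),np.uint8);W[:525,:425]=a;W[:288,425:785]=b
cv2.imwrite("pics/c6.png",W[:,:,::-1])
E
```

```text
t 7.15 pos [553.2 260.9 144.6] xyaw 177.2 tilt -1.0 F [ 0.75 -1.4   1.46] w 0.448 g 31.2
[ 0.67 -0.77  1.76]
[ 0.67 -0.77  1.76]
```

View pics/c6.png

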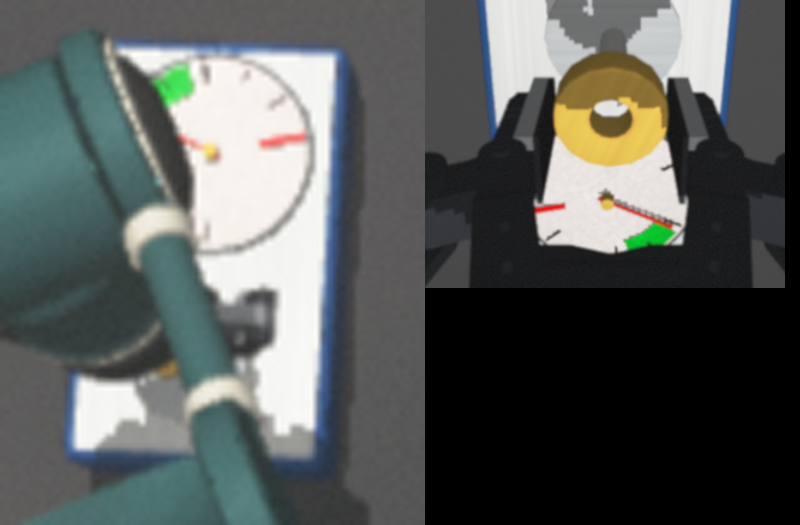

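The picture shows the ring held with the post visible behind it. The needle is at about 2, so the ring is resting on the post's top and hasn't threaded yet. I'll analyse the hole numerically.

```bash
cat >> h.py <<'E'
def nv(tag,z):
    """needle value; z = commanded tool height"""
    p,m=needle(tag); T=tcam(); D=.064
    hub=[c for b,s,c in blobs(brass(p),8) if s[4]<150 and c[1]>330 and abs(c[0]-310)<40]
    if not hub: return None
    c0=onplane(T,hub[0],z-D)[0]
    v,u=np.nonzero(m); P=onplane(T,np.c_[u,v],z-D)-c0
    r=np.hypot(P[:,0],P[:,1]); a=np.arctan2(P[:,1],P[:,0])%(2*np.pi)  # tool x points to pan; tool y = left(world +y) -> clockwise from above
    k=(r>.012)&(r<.05); hist=np.histogram(a[k],bins=63,range=(0,6.3))[0]
    ii=np.nonzero(hist>3)[0]; return hub,[(round(i*.1+.05,2),int(hist[i])) for i in ii]
E
python3 - <<'E'
from h import *
for t,z in(("w1",.191),("w2",.128),("w6",.144)): print(t,nv(t,z))
f=np.load("w6.npz"); p=f["p"]; d=f["d"]
h=cv2.cvtColor(p,cv2.COLOR_RGB2HSV)
for r in range(318,360,2): print(r,' '.join("%3d/%3d"%(h[r,c,1],h[r,c,2]) for c in range(290,340,3)), d[r,314].round(4))
E
```

```text
w1 ([array([307.93902439, 369.14634146])], [(np.float64(0.75), 56), (np.float64(0.85), 17), (np.float64(4.55), 80), (np.float64(4.65), 21)])
w2 ([array([306.1984127 , 428.84126984])], [(np.float64(0.75), 60), (np.float64(0.85), 48), (np.float64(4.55), 102), (np.float64(4.65), 53)])
w6 ([array([311.65811966, 407.99145299])], [(np.float64(1.95), 20), (np.float64(2.05), 63), (np.float64(4.55), 73), (np.float64(4.65), 32)])
318 156/141 161/139 159/141 159/141 167/139 158/142 165/141 160/142 156/142 157/140 160/139 157/140 159/143 162/142 158/142 159/138 163/139 0.1521
320 160/139 163/136 162/140 161/141 160/142 162/140 157/145 163/141 158/140 161/139 165/144 165/161 165/165 164/166 161/138 161/136 164/138 0.152
322 163/139 161/138 159/141 159/141 161/141 161/141 155/140 132/143 102/148 124/144 155/156 164/232 163/233 163/233 165/147 161/138 157/141 0.1529
324 161/139 160/140 160/140 156/142 164/140 114/159  41/182  23/201  14/212  19/205  42/176 149/229 163/236 159/236 163/186 165/161 159/141 0.1678
326 159/138 161/141 158/142 161/139 123/187  32/225   2/226   2/226   3/226   2/230   6/1
[... 1708 characters left out ...]
3 167/170 157/115 155/102 149/103 156/100 151/101 161/ 98 161/100 163/128 166/220 160/232 161/235 160/236 0.1617
352 160/235 160/236 159/236 161/234 163/230 166/183 154/119 153/110 157/104 152/104 158/108 163/150 168/211 163/228 160/234 160/234 160/236 0.1599
354 161/235 161/236 159/236 160/236 161/236 162/231 167/215 165/184 161/157 161/171 164/191 163/225 164/229 160/232 160/234 160/235 160/237 0.1584
356 160/236 159/236 162/234 161/236 158/236 161/236 158/237 162/235 164/232 161/231 161/233 162/232 162/232 162/233 161/235 160/236 160/237 0.1585
358 162/235 160/235 160/234 161/235 161/235 161/237 160/237 160/236 161/235 161/235 162/235 161/233 160/232 160/234 160/235 159/237 161/237 0.1578
```

```bash
python3 - <<'E'
from h import *
f=np.load("w6.npz"); d=f["d"];h=cv2.cvtColor(f["p"],cv2.COLOR_RGB2HSV);T=tcam()
for r in range(318,342): print(r,' '.join("%3d"%(d[r,c]*1e3) for c in range(294,338,2)))
m=(h[...,1]<60)&(d>.155)&(d<.2); m[:318]=0;m[342:]=0;m[:,:294]=0;m[:,338:]=0
v,u=np.nonzero(m);P=(T[2]+rays(T,np.c_[u,v])*d[v,u][:,None])*1e3
print(len(v),P.mean(0),P.min(0),P.max(0)); q=np.c_[u,v]
print(np.array([ (r,u[v==r].min(),u[v==r].max()) for r in np.unique(v)]))
b=onplane(T,[[314,329.5],[314,336.5],[300,330],[330,330]],.0055)*1e3;print(b.round(1))
E
```

```text
318 152 152 152 152 153 152 152 152 151 152 152 151 152 152 152 151 151 151 152 151 151 151
319 150 152 151 151 151 152 153 152 152 152 151 152 152 151 153 152 152 152 152 152 151 152
320 151 153 151 151 152 151 152 152 153 152 152 152 152 152 151 152 151 151 151 152 152 152
321 153 152 152 151 152 151 152 150 152 153 152 152 153 151 152 151 152 151 153 152 152 152
322 153 152 152 153 152 152 152 151 151 152 152 153 153 152 152 153 153 152 152 153 152 152
323 152 152 152 151 153 152 153 152 152 152 152 153 152 153 152 153 152 152 152 152 152 153
324 153 152 152 151 151 153 152 153 152 153 167 169 152 152 152 152 152 152 153 152 152 152
325 154 153 152 153 152 154 153 169 168 168   0 168 168 169 153 151 153 152 153 152 154 152
326 153 152 152 152 153 153 257 170 169 167 168 168 168 169 168 153 154 153 152 154 152 153
327 152 153 153 153 154 259 257 257 170 169 169 169 168 169 168 168 153 153 153 154 154 151
328 151 152 153 153 259 258 259 258 258 169 170 170 170 170 168 258 258 258 154 154 154 154
329 154 154 154 154 258 259 258 258 258 258 259 259 259 259 259 260 260 257 154 153 155 
[... 806 characters left out ...]
6 163 163 160 157 155 154
339 156 156 157 162 163 164 165 166 166 167 168 167 167 168 165 165 164 161 161 156 154 155
340 155 157 157 160 163 163 165 165 166 165 167 165 166 167 165 165 162 162 159 155 155 156
341 156 156 158 160 162 164 166 166   0 166 166 166 166 166 165 163 163 161 159 156 155 155
109 [-6.98914426 -0.1289737   4.5754539 ] [-10.64556029  -6.68535408  -6.63595893] [1.36650341 5.459149   6.59667873]
[[324 313 316]
 [325 308 321]
 [326 308 322]
 [327 303 324]
 [328 311 323]
 [330 300 300]
 [331 301 328]
 [332 301 328]
 [333 302 327]
 [334 303 326]
 [335 305 325]
 [336 306 323]
 [337 308 321]]
[[ -7.2  -0.6   5.5]
 [-10.8  -0.6   5.5]
 [ -7.5  -6.8   5.5]
 [ -7.5   6.4   5.5]]
```

Depth through the hole shows the post offset by about +3.0 mm in tool x and +1.0 mm in tool y relative to the ring. I'll lift clear, correct, and try again.

>>> step_arm(motion=[[3.5,0,0,-0.8,0],[3.5,0.3,0.1,-0.8,0],[3.5,0.3,0.1,-0.6,0],[3.5,0.3,0.1,-0.4,0],[3.5,0.3,0.1,-0.2,0],[3.5,0.3,0.1,0,0],[3.5,0.3,0.1,0,0],[3.5,0.3,0.1,0,0]])

```text
time: 8.05
tool_pos: [0.5499, 0.262, 0.1441]
tcp_rot: [-0.077, -3.14, 0.0]
wrist_force: [0.6, -0.4, -0.4]
width: 0.448
grip_force: 31.0
```

```bash
cat >> h.py <<'E'
def edges(tag):
    d=np.load(tag+".npz")["d"]
    for r in range(316,342): print(r,' '.join("%3d"%(d[r,c]*1e3) for c in range(294,338,2)))
E
python3 - <<'E'
from h import *
st,p,d=snap("w7"); info(st); print(nv("w7",.144)); edges("w7")
E
```

```text
t 8.05 pos [549.9 262.  144.1] xyaw 177.2 tilt -1.0 F [ 0.56 -0.35 -0.38] w 0.448 g 31.0
([array([309.97413793, 412.6637931 ])], [(np.float64(0.85), 70), (np.float64(0.95), 40), (np.float64(4.55), 63), (np.float64(4.65), 32)])
316 151 151 152 153 152 151 150 151 151 151 151 152 152 152 152 151 151 152 152 152 151 152
317 152 151 152   0 152 152 152 151 152 151 152 152 151 151 151 152 152 151 150 151 152 153
318 153 151 154 152 152 151 152 151 153 151 152 152 151 151 151 153 152 152 152 152 151 153
319 152 152 152 152 151 151 152 152 153 152 151 152 151 153 152 152 152 153 151 151 151 152
320 152 153 152 152 152 152 153 152 153 153 152 152 152 153 151 152 153 152 152 152 151 152
321 153 152 152 152 152 152 153 154 152 152 152 151 152 153 153 153 152 152 153 151 153 152
322 153 152 152 151 151 152 153 152 152 152 153 154 152   0 152 152 152 153 152 152 152 151
323 152 153 151 153 153 153 152 153 153 153 154 152 153 152 151 154 153 152 152 152 153 153
324 153 152 153 152 153 153 152 154 152 161 161 161 161 154 152 153 153 152 153 152 153 153
325 153 154 153 152 152 153 154 160 161 161 1
[... 818 characters left out ...]
 162 164 162 163 162 163 162 164 163 166 162 155 153 154
335 155 155 160 163 166 163 164 164 162 163 163 163 162 163 163 163 164 166 163 155 155 155
336 154 155 159 163 166 163 163 164 164 162 163 163 163 164 163 162 163 164 161 156 156 155
337 156 156 158 162 166 164 163 164 163 163 164 163 163 163 164 163 164 164 161 157 155 155
338 156 155 159 162 163 164 164 163 164 164 164 163 164 164 164 163 165 162 162 157 155 155
339 156 156 156 160 164 165 164 163 164 163 164 165 164 164 163 163 163 162 161 156 155 155
340 156 156 158 161 164 163 166 163 164 164 163 163 164 164 165 166 164 163 160 155 155 154
341 156 155 157 161 162 165 165 165 164 164 166 164 164 164 164 164 162 162 160 157 156 155
```

The ring is threaded: the post top is inside the hole and the needle is back at its starting value. I'll lower it gently to the pan.

>>> step_arm(motion=[[3.5,0,0,0.4,0],[3.5,0,0,0.8,0],[3.5,0,0,1.2,0],[3.5,0,0,1.6,0],[3.5,0,0,2,0],[3.5,0,0,2.4,0],[3.5,0,0,2.8,0],[3.5,0,0,3.2,0],[3.5,0,0,3.6,0],[3.5,0,0,3.9,0],[3.5,0,0,4.1,0],[3.5,0,0,4.2,0],[3.5,0,0,4.3,0],[3.5,0,0,4.4,0],[3.5,0,0,4.5,0],[3.5,0,0,4.6,0],[3.5,0,0,4.7,0],[3.5,0,0,4.7,0],[3.5,0,0,4.7,0],[3.5,0,0,4.7,0]])

```text
time: 10.1
tool_pos: [0.55, 0.2621, 0.0974]
tcp_rot: [0.077, 3.14, 0.0]
wrist_force: [1.1, 0.3, -0.6]
width: 0.449
grip_force: 31.1
```

```bash
python3 - <<'E'
from h import *
st,p,d=snap("w8"); info(st); print(nv("w8",.097))
top,_=bot.read_camera("top")
E
```

```text
t 10.1 pos [550.  262.1  97.4] xyaw 177.2 tilt -1.0 F [ 1.06  0.29 -0.64] w 0.449 g 31.1
None
```

```bash
cat >> h.py <<'E'
def sn(p,name="side",D0=(.6725,.2535),sy=np.radians(-2.8)):
    """needle from fixed camera: red pixels about the dial middle, angle clockwise from the pan direction"""
    C=cam(name); h=cv2.cvtColor(p,cv2.COLOR_RGB2HSV)
    m=((h[...,0]<10)|(h[...,0]>170))&(h[...,1]>60)&(h[...,2]>80)
    v,u=np.nonzero(m);P=onplane(C,np.c_[u,v],.065)[:,:2]-D0;r=np.hypot(*P.T);k=(r>.012)&(r<.052)
    a=((np.pi+sy)-np.arctan2(P[k,1],P[k,0]))%(2*np.pi); H=np.histogram(a,bins=63,range=(0,6.3))[0]
    b=brass(p); v,u=np.nonzero(b); Q=onplane(C,np.c_[u,v],.065)[:,:2]; q=Q[np.hypot(*(Q-D0).T)<.012]
    return [(round(i*.1+.05,2),int(H[i])) for i in np.nonzero(H)[0]], (q.mean(0).round(4) if len(q) else None)
E
python3 - <<'E'
from h import *
print(sn(np.load("side0.npz")["p"])); print(sn(np.load("top0.npz")["p"],"top"))
p,d=bot.read_camera("side"); np.savez("side1.npz",p=p,d=d); print(sn(p))
p,m=needle("w8"); v,u=np.nonzero(m); print(len(v), u.min() if len(v) else 0,u.max() if len(v) else 0,v.min() if len(v) else 0,v.max() if len(v) else 0)
E
```

```text
([(np.float64(0.45), 1), (np.float64(0.55), 2), (np.float64(0.65), 4), (np.float64(0.75), 3), (np.float64(4.55), 4), (np.float64(4.65), 13), (np.float64(4.75), 3)], array([0.6685, 0.2528]))
([(np.float64(0.35), 1), (np.float64(0.55), 3), (np.float64(0.65), 8), (np.float64(0.75), 6), (np.float64(4.55), 1), (np.float64(4.65), 13), (np.float64(4.75), 4), (np.float64(4.85), 1)], array([0.6666, 0.2539]))
([(np.float64(1.05), 1), (np.float64(1.25), 4), (np.float64(1.35), 10), (np.float64(1.45), 2), (np.float64(4.55), 4), (np.float64(4.65), 12), (np.float64(4.75), 3)], array([0.6679, 0.2537]))
2634 556 623 226 281
```

The needle rose by about 0.65, so ring 1 rests on the pan. I'll release it, retreat upward, and go to the next ring.

>>> step_arm(motion=[[5.5,0,0,0,0],[5.5,0,0,0,0],[5.5,0,0,0,0],[5.5,0,0,-1,0],[5.5,0,0,-4,0],[6,0,0,-7,0],[6.5,-1,-5,-7,0],[6.5,-2,-10,-7,0],[6.5,-5.5,-35.7,-7,0],[6.5,-5.5,-35.7,-6,0],[6.5,-5.5,-35.7,-5,0],[6.5,-5.5,-35.7,0,0],[6.5,-5.5,-35.7,3,0],[6.5,-5.5,-35.7,6,0],[6.5,-5.5,-35.7,6,0],[6.5,-5.5,-35.7,6,0]])

```text
time: 11.85
tool_pos: [0.5842, -0.0981, 0.034]
tcp_rot: [-0.081, -3.134, -0.002]
wrist_force: [0.3, 0.1, 0.4]
width: 0.759
grip_force: 0.0
```

```bash
sed -i 's/D0=(.6725,.2535)/D0=(.668,.2532)/' h.py; python3 - <<'E'
from h import *
for n in("top","side"):
    p,d=bot.read_camera(n);print(n,sn(p,n))
    C=cam(n)
    for b,s,c in blobs(brass(p),20):
        x=onplane(C,c,.1)[0]
        if np.hypot(x[0]-.55,x[1]-.26)<.05: print(' ring on pan',x.round(4),s)
st,p,d=snap("w9"); info(st)
T=tcam()
for b,s,c in blobs(brass(p),200): print(s,c,(onplane(T,c,.038-.013)*1e3).round(1))
E
```

```text
top ([(np.float64(1.25), 2), (np.float64(1.35), 8), (np.float64(1.45), 3), (np.float64(4.45), 3), (np.float64(4.55), 13), (np.float64(4.65), 3)], array([0.6666, 0.2545]))
 ring on pan [0.5506 0.2619 0.1   ] [243 229  16  15 152]
side ([(np.float64(1.35), 8), (np.float64(1.45), 9), (np.float64(4.45), 8), (np.float64(4.55), 11)], array([0.6679, 0.2537]))
 ring on pan [0.5523 0.2648 0.1   ] [291 299  19  17 232]
t 11.95 pos [587.7 -97.1  37.9] xyaw 177.1 tilt -1.0 F [-0.1  -0.06  0.08] w 0.763 g 0.0
[  97    0  110  101 8484] [151.24104196  47.59700613] [[108.  -64.8  25. ]]
[  54  244   92   85 3830] [ 98.43263708 283.13524804] [[   6.  -104.1   25. ]]
[ 275  252   85   74 1450] [313.67931034 270.90344828] [[12.4 -0.7 25. ]]
[300 286  34  29 515] [316.98640777 303.22718447] [[-4.6  0.8 25. ]]
```

Ring 1 sits on the pan and the needle reads about 1.4, so three rings will be needed. I'll grasp ring 2 and lift it.

>>> step_arm(motion=[[6.5,0,0.1,2.5,0],[6.5,0,0.1,2.9,0],[6.5,0,0.1,2.9,0],[3.5,0,0.1,2.9,0],[3.5,0,0.1,2.9,0],[3.5,0,0.1,2.9,0],[3.5,0,0.1,2.9,0],[3.5,0,0.1,2.9,0],[3.5,0,0.1,2.9,0],[3.5,0,0.1,1,0],[3.5,0,0.1,-3,0],[3.5,0,0.1,-7,0],[3.5,0,0.1,-7,0],[3.5,0,0.1,-7,0]])

```text
time: 13.4
tool_pos: [0.5887, -0.0964, 0.1093]
tcp_rot: [0.077, 3.137, -0.001]
wrist_force: [-0.2, -0.1, -1.7]
width: 0.444
grip_force: 30.4
```

```bash
cat >> h.py <<'E'
def ringfit(tag):
    """held ring's top face centre and hole in tool coords (mm) by projecting a model onto brass mask/depth"""
    f=np.load(tag+".npz");p=f["p"];d=f["d"];T=tcam(); b=brass(p);b[:250]=0
    v,u=np.nonzero(b&(d>.05));P=(T[2]+rays(T,np.c_[u,v])*d[v,u][:,None])*1e3
    n=(abs(P[:,0])<28)&(abs(P[:,1])<22)&(P[:,2]<-5);zt=np.median(P[n][:,2])
    B=np.zeros(b.shape,np.uint8);B[v[n],u[n]]=1
    zt=-8.5
    cs,h=cv2.findContours(B,cv2.RETR_CCOMP,cv2.CHAIN_APPROX_NONE)
    o=max(cs,key=len).reshape(-1,2);q=onplane(T,o,zt/1e3)[:,:2]*1e3
    # fit top-face outline by its lower half and sides only
    k=q[:,0]<np.median(q[:,0]); from scipy.optimize import least_squares as L
    s=L(lambda c:np.hypot(q[k,0]-c[0],q[k,1]-c[1])-20,[0,0],loss="soft_l1")
    H=[c.reshape(-1,2) for c,g in zip(cs,h[0]) if g[3]>=0 and len(c)>10]
    print(tag,"zmed",np.median(P[n][:,2]).round(1),"outer",s.x.round(2),[((onplane(T,c,zt/1e3)*1e3).min(0)[:2].round(1),(onplane(T,c,zt/1e3)*1e3).max(0)[:2].round(1)) for c in H])
    vv=np.array([[r,*np.nonzero(d[r,290:340]>.155)[0][[0,-1]]+290] for r in range(300,362) if (d[r,290:340]>.158).sum()>3]); 
    print("hole rows",vv[0,0],vv[-1,0],"cols",vv[:,1].min(),vv[:,2].max())
E
python3 - <<'E'
from h import *
st,p,d=snap("w10"); info(st)
ringfit("w5");ringfit("w7");ringfit("w10")
E
```

```text
t 13.4 pos [588.7 -96.4 109.3] xyaw 177.2 tilt -1.0 F [-0.25 -0.11 -1.74] w 0.444 g 30.4
w5 zmed -8.4 outer [-1.79 -0.46] [(array([-14. ,  -5.1]), array([-10.6,  -2.3])), (array([-10.1,  -9.6]), array([-6.8, -7.5])), (array([-2.6, 13. ]), array([ 1.1, 15. ])), (array([-8.7, -7.4]), array([4.3, 6.6]))]
hole rows 324 361 cols 290 339
w7 zmed -8.3 outer [-1.67 -0.48] [(array([-8.7, -7.4]), array([5.2, 6.6]))]
hole rows 324 361 cols 290 339
w10 zmed -6.8 outer [ 2.9  -0.43] [(array([-4.9, -7.8]), array([8.8, 6.6]))]
hole rows 315 361 cols 290 339
```

```bash
python3 - <<'E'
from h import *
T=tcam()
for t in("w5","w7","w10"):
    f=np.load(t+".npz");p=f["p"];d=f["d"];b=brass(p);b[:250]=0
    v,u=np.nonzero(b&(d>.05));P=(T[2]+rays(T,np.c_[u,v])*d[v,u][:,None])*1e3
    n=(abs(P[:,0])<28)&(abs(P[:,1])<22)&(P[:,2]<-3);P=P[n]
    for _ in range(6):
        A=np.c_[P[:,:2],np.ones(len(P))];c=np.linalg.lstsq(A,P[:,2],rcond=None)[0];r=P[:,2]-A@c;P=P[abs(r)<max(1.2,1.5*np.std(r))]
    print(t,len(P),c.round(3),"ext",P.min(0).round(1),P.max(0).round(1))
E
```

```text
w5 5176 [-2.000e-03 -1.000e-03 -8.384e+00] ext [-22.9 -19.7  -9.5] [16.8 18.8 -7.2]
w7 5221 [ 8.000e-03  0.000e+00 -8.316e+00] ext [-22.8 -19.7  -9.6] [17.1 18.8 -7. ]
w10 5267 [-3.00e-03 -3.00e-03 -6.81e+00] ext [-19.5 -19.5  -8. ] [20.  18.6 -5.6]
```

Ring 2 is held flat, 3.1 mm further along tool x than ring 1 was, so I'll go to the post with that corrected.

>>> step_arm(motion=[[3.5,0,0,-5,0],[3.5,1,8,-7,0],[3.5,5.2,35.6,-7,0],[3.5,5.2,35.6,-7,0],[3.5,5.2,35.6,-7,0],[3.5,5.2,35.6,-7,0],[3.5,5.2,35.6,-7,0],[3.5,5.2,35.6,-7,0],[3.5,5.19,35.6,-6,0],[3.5,5.19,35.6,-5,0],[3.5,5.19,35.6,-4.8,0],[3.5,5.19,35.6,-4.6,0],[3.5,5.19,35.6,-4.4,0],[3.5,5.19,35.6,-4.2,0],[3.5,5.19,35.6,-4,0],[3.5,5.19,35.6,-3.8,0],[3.5,5.19,35.6,-3.65,0],[3.5,5.19,35.6,-3.65,0],[3.5,5.19,35.6,-3.65,0]])

```text
time: 15.35
tool_pos: [0.5533, 0.262, 0.144]
tcp_rot: [0.077, 3.14, 0.0]
wrist_force: [0.7, 1.0, -0.9]
width: 0.44
grip_force: 30.9
```

```bash
python3 - <<'E'
from h import *
st,p,d=snap("w11"); info(st); print(nv("w11",.1435)); edges("w11")
E
```

```text
t 15.35 pos [553.3 262.  144. ] xyaw 177.2 tilt -1.0 F [ 0.75  1.04 -0.88] w 0.44 g 30.9
([array([309.92682927, 408.56910569])], [(np.float64(1.45), 62), (np.float64(1.55), 34), (np.float64(4.55), 71), (np.float64(4.65), 25)])
316 153 154 152 153 154 155 163 164 163 163 163 163 163 164 163 153 152 153 153 154 153 153
317 152 154 152 154 154 163 164 164 164 162 163 164 163 163 164 163 154 153 153 153 153 153
318 154 152 153 154 154 164 162 163 163 162 164 163 164 164 163 164 164 153 155 153 152 154
319 153 153 155 154 163 164 164 164 164 164 164 164 163 164 164 164 164 155 154 154 155 153
320 153 154 154 154 164 163 164 163 163 164 164 165 165 164 165 164 164 165 153 154 155 152
321 154 153 154 221 164 163 164 165 164 163 164 164 164 163 164 164 164 164 155 154 154 154
322 154 155 155 220 164 164 163 165 165 165 164 163 164 165 164 163 166 165 166 154 154 154
323 154 155 155 167 164 165 165 165 164 165 164 164 165 164 165 165 165 220 165 155 154 154
324 155 154 156 166 166 165 163 164 165 165 164 164 164 164 164 165 165 167 166 154 155 155
325 153 154 157 166 165 164 164 165 166 165 1
[... 818 characters left out ...]
 164 165 166 164 165 165 164 162 162 160 157 156 156 156
335 157 157 158 159 160 162 162 163 165 165 166 165 164 163 163 162 161 160 157 157 156 156
336 155 157 156 158 160 160 161 163 163 164 165 163 164 163 162 161 160 158 157 158 157 156
337 156 157 158 159 160 159 161 162 161 163 164 162 164 162 161 160 160 157 157 157 157 156
338 156 156 157 158 158 160 159 162 162 162 161 162 162 161 162 160 160 160 156 157 156 156
339 157 155 157 157 159 157 160 161 162 161 162 160 161 161 160 159 159 158 156 157 156 156
340 157 155 157 157 158 158 159 160 160 161 160 161 160 160 159 158 159 156 157 157 156 157
341 157 157 157 158 158 159 159 159 159 161 160 161 159 160 158 158 157 157 157 158 157 157
```

Ring 2 threaded at the first try, with the needle unchanged. I'll lower it onto ring 1.

>>> step_arm(motion=[[3.5,0,0,0.4,0],[3.5,0,0,0.8,0],[3.5,0,0,1.2,0],[3.5,0,0,1.6,0],[3.5,0,0,2,0],[3.5,0,0,2.3,0],[3.5,0,0,2.6,0],[3.5,0,0,2.8,0],[3.5,0,0,2.9,0],[3.5,0,0,3,0],[3.5,0,0,3.1,0],[3.5,0,0,3.2,0],[3.5,0,0,3.3,0],[3.5,0,0,3.35,0],[3.5,0,0,3.35,0],[3.5,0,0,3.35,0],[3.5,0,0,3.35,0]])

```text
time: 17.1
tool_pos: [0.5532, 0.262, 0.1105]
tcp_rot: [0.077, 3.14, 0.0]
wrist_force: [3.2, -0.0, 0.6]
width: 0.441
grip_force: 31.0
```

```bash
python3 - <<'E'
from h import *
info(); p,d=bot.read_camera("side"); print(sn(p))
E
```

```text
t 17.1 pos [553.2 262.  110.5] xyaw 177.2 tilt -1.0 F [ 3.23 -0.01  0.55] w 0.441 g 31.0
([(np.float64(2.15), 2), (np.float64(2.25), 8), (np.float64(4.45), 8), (np.float64(4.55), 11)], array([0.6682, 0.2535]))
```

Ring 2 is seated. I'll release it and go to the third ring.

>>> step_arm(motion=[[5.5,0,0,0,0],[5.5,0,0,0,0],[5.5,0,0,0,0],[5.5,0,0,-1,0],[5.5,0,0,-4,0],[6,0,0,-6,0],[6.5,0.5,-5,-6,0],[6.5,1,-10,-6,0],[6.5,5.65,-42.2,-6,0],[6.5,5.65,-42.2,-6,0],[6.5,5.65,-42.2,-5,0],[6.5,5.65,-42.2,-3,0],[6.5,5.65,-42.2,0,0],[6.5,5.65,-42.2,3,0],[6.5,5.65,-42.2,7.3,0],[6.5,5.65,-42.2,7.3,0],[6.5,5.65,-42.2,7.3,0]])

```text
time: 18.85
tool_pos: [0.4714, -0.157, 0.0334]
tcp_rot: [-0.082, -3.132, -0.004]
wrist_force: [-0.5, 0.8, -0.2]
width: 0.764
grip_force: 0.0
```

```bash
python3 - <<'E'
from h import *
for n in("top","side"):
    p,d=bot.read_camera(n);print(n,sn(p,n))
st,p,d=snap("w12"); info(st)
T=tcam()
for t in("w9","w12"):
  p=np.load(t+".npz")["p"]
  b=brass(p);b[:235]=0;b[345:]=0;b[:,:240]=0;b[:,390:]=0;v,u=np.nonzero(b);print(t,u.min(),u.max(),v.min(),v.max())
E
```

```text
top ([(np.float64(1.85), 2), (np.float64(1.95), 9), (np.float64(2.05), 3), (np.float64(4.45), 3), (np.float64(4.55), 13), (np.float64(4.65), 3)], array([0.667 , 0.2545]))
side ([(np.float64(1.95), 7), (np.float64(2.05), 7), (np.float64(4.45), 8), (np.float64(4.55), 11)], array([0.6682, 0.2535]))
t 18.95 pos [ 475.6 -156.7   37.5] xyaw 177.1 tilt -1.0 F [ 0.44 -0.43  0.32] w 0.762 g 0.0
w9 275 359 252 336
w12 274 357 252 336
```

The needle reads 2.0, below green, so a third ring is needed. This ring sits as ring 2 did, so I'll grasp it the same way.

>>> step_arm(motion=[[6.5,0,0.05,2.5,0],[6.5,0,0.05,2.9,0],[6.5,0,0.05,2.9,0],[3.5,0,0.05,2.9,0],[3.5,0,0.05,2.9,0],[3.5,0,0.05,2.9,0],[3.5,0,0.05,2.9,0],[3.5,0,0.05,2.9,0],[3.5,0,0.05,2.9,0],[3.5,0,0.05,1,0],[3.5,0,0.05,-3,0],[3.5,0,0.05,-7,0],[3.5,0,0.05,-7,0],[3.5,0,0.05,-7,0]])

```text
time: 20.4
tool_pos: [0.4769, -0.1567, 0.1088]
tcp_rot: [0.077, 3.137, -0.002]
wrist_force: [-1.1, 0.0, -2.0]
width: 0.438
grip_force: 30.9
```

```bash
python3 - <<'E'
from h import *
st,p,d=snap("w13"); info(st); T=tcam()
for t in("w10","w11","w13"):
    f=np.load(t+".npz");p=f["p"];d=f["d"];b=brass(p);b[:250]=0
    v,u=np.nonzero(b&(d>.05));P=(T[2]+rays(T,np.c_[u,v])*d[v,u][:,None])*1e3
    n=(abs(P[:,0])<28)&(abs(P[:,1])<22)&(P[:,2]<-3);P=P[n]
    for _ in range(6):
        A=np.c_[P[:,:2],np.ones(len(P))];c=np.linalg.lstsq(A,P[:,2],rcond=None)[0];r=P[:,2]-A@c;P=P[abs(r)<max(1.2,1.5*np.std(r))]
    print(t,len(P),c.round(3),"ext",P.min(0).round(1),P.max(0).round(1))
E
```

```text
t 20.4 pos [ 476.9 -156.7  108.8] xyaw 177.2 tilt -1.0 F [-1.1   0.04 -2.  ] w 0.438 g 30.9
w10 5267 [-3.00e-03 -3.00e-03 -6.81e+00] ext [-19.5 -19.5  -8. ] [20.  18.6 -5.6]
w11 5263 [ 1.000e-02 -3.000e-03 -6.829e+00] ext [-19.1 -19.4  -8.2] [20.2 18.6 -5.5]
w13 4767 [-4.000e-03 -1.000e-03 -7.205e+00] ext [-18.4 -19.5  -8.4] [21.  18.6 -6. ]
```

>>> step_arm(motion=[[3.5,0,0,-5,0],[3.5,-1,8,-7,0],[3.5,-5.74,42.15,-7,0],[3.5,-5.74,42.15,-7,0],[3.5,-5.74,42.15,-7,0],[3.5,-5.74,42.15,-7,0],[3.5,-5.74,42.15,-7,0],[3.5,-5.74,42.15,-7,0],[3.5,-5.74,42.15,-7,0],[3.5,-5.74,42.15,-6,0],[3.5,-5.74,42.15,-5,0],[3.5,-5.74,42.15,-4.5,0],[3.5,-5.74,42.15,-4.3,0],[3.5,-5.74,42.15,-4.1,0],[3.5,-5.74,42.15,-3.9,0],[3.5,-5.74,42.15,-3.7,0],[3.5,-5.74,42.15,-3.5,0],[3.5,-5.74,42.15,-3.3,0],[3.5,-5.74,42.15,-3.3,0],[3.5,-5.74,42.15,-3.3,0]])

```text
time: 22.45
tool_pos: [0.5542, 0.2619, 0.1405]
tcp_rot: [0.077, 3.14, 0.0]
wrist_force: [0.4, -0.4, -1.3]
width: 0.441
grip_force: 31.1
```

```bash
python3 - <<'E'
from h import *
st,p,d=snap("w14"); info(st); print(nv("w14",.140)); d=d
for r in range(312,336,3): print(r,' '.join("%3d"%(d[r,c]*1e3) for c in range(294,338,2)))
E
```

```text
t 22.45 pos [554.2 261.9 140.5] xyaw 177.2 tilt -1.0 F [ 0.41 -0.36 -1.26] w 0.441 g 31.1
([array([309.98305085, 411.40677966])], [(np.float64(1.95), 4), (np.float64(2.05), 79), (np.float64(4.55), 63), (np.float64(4.65), 30)])
312 153 151 152 153 151 152 153 154 153 153 153 152 152 154 152 152 151 153 151 152 152 152
315 153 153 152 153 153 152 162 162 162 162 162 162 163 163 161 153 153 154 153 153 153 152
318 155 153 153 153 163 163 163 162 163 163 163 163 163 162 163 162 162 163 153 153 152 155
321 153 154 155 166 163 163 163 164 163 162 164 163 162 163 163 163 163 164 165 153 153 154
324 154 154 162 164 164 165 163 165 163 163 164 163 164 164 164 163 165 166 163 155 154 154
327 155 156   0 163 165 165 164 164 164 164 165 164 164 164 164 165 164 163 160 155 155 155
330 157 156 158 160 163 163 163 164 164 165 164 164 164 165 165 165 162 161 159 156 156 156
333 156 156 157 158 161 162 163 163 163 164 165 165 163 163 162 163 161 159 158 157 156 155
```

Ring 3 is threaded, so I'll lower it onto the stack.

>>> step_arm(motion=[[3.5,0,0,0.3,0],[3.5,0,0,0.6,0],[3.5,0,0,0.9,0],[3.5,0,0,1.2,0],[3.5,0,0,1.4,0],[3.5,0,0,1.5,0],[3.5,0,0,1.6,0],[3.5,0,0,1.7,0],[3.5,0,0,1.8,0],[3.5,0,0,1.9,0],[3.5,0,0,1.95,0],[3.5,0,0,1.95,0],[3.5,0,0,1.95,0],[3.5,0,0,1.95,0]])

```text
time: 23.9
tool_pos: [0.5541, 0.262, 0.121]
tcp_rot: [0.077, 3.14, 0.0]
wrist_force: [2.2, -1.2, 0.9]
width: 0.443
grip_force: 31.2
```

```bash
python3 - <<'E'
from h import *
info(); p,d=bot.read_camera("side"); print(sn(p))
E
```

```text
t 23.9 pos [554.1 262.  121. ] xyaw 177.2 tilt -1.0 F [ 2.17 -1.22  0.92] w 0.443 g 31.2
([(np.float64(2.65), 3), (np.float64(4.45), 8), (np.float64(4.55), 11)], array([0.669, 0.253]))
```

Ring 3 is seated with the needle at about 2.65. I'll release it, retreat up and away, and check.

>>> step_arm(motion=[[5.5,0,0,0,0],[5.5,0,0,0,0],[5.5,0,0,0,0],[5.5,0,0,-1,0],[5.5,0,0,-3,0],[5.5,0,0,-6,0],[5.5,0,0,-8,0],[5.5,8,0,-8,0],[5.5,12,10,-8,0],[5.5,12,18,-8,0],[5.5,12,18,-8,0],[5.5,12,18,-8,0],[5.5,12,18,-8,0],[5.5,12,18,-8,0]])

```text
time: 25.35
tool_pos: [0.4423, 0.4484, 0.2012]
tcp_rot: [0.073, 3.141, -0.001]
wrist_force: [0.2, 0.2, 0.9]
width: 0.646
grip_force: 0.0
```

```bash
python3 - <<'E'
from h import *
info(); ims=[]
for n in("top","side"):
    p,d=bot.read_camera(n); print(n,sn(p,n)); ims.append(p)
a=cv2.resize(ims[0][150:300,210:480],(800,444),interpolation=cv2.INTER_CUBIC)
cv2.imwrite("pics/fin.png",a[:,:,::-1])
E
```

```text
t 25.35 pos [442.3 448.4 201.2] xyaw 177.3 tilt -1.0 F [0.22 0.15 0.87] w 0.646 g 0.0
top ([(np.float64(2.45), 1), (np.float64(2.55), 3), (np.float64(2.65), 4), (np.float64(4.45), 3), (np.float64(4.55), 13), (np.float64(4.65), 3)], array([0.6666, 0.2539]))
side ([(np.float64(2.65), 5), (np.float64(2.75), 1), (np.float64(4.45), 8), (np.float64(4.55), 11)], array([0.669, 0.253]))
```

View pics/fin.png

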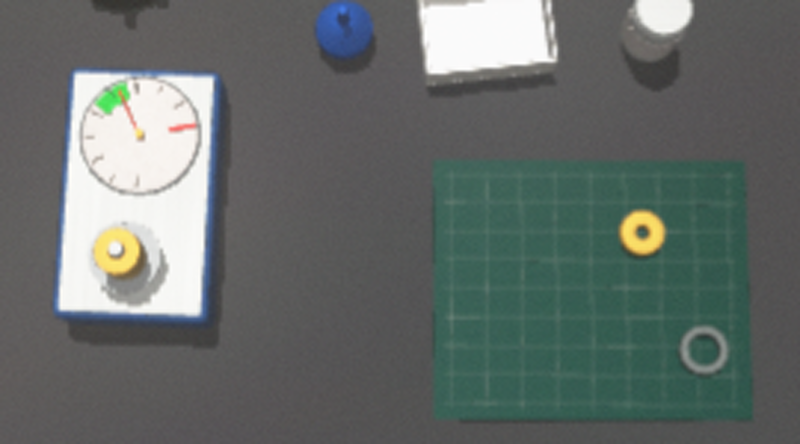

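The final view shows the rings stacked on the post at (117,250) and the needle inside the green sector at (122,93). The fourth ring and the cushion are still on the mat.

```bash
python3 -c "
from workcell import bot
print(bot.finish_job())"
```

```text
the job is handed in; nothing more can be done
None
```

Job handed in at about 25 s: three rings are stacked on the post, the needle rests in green at about 2.6, and the highest reading I took was about 2.65, well below the red mark; the fourth ring and everything else stayed in place.

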